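# Put the nightingale back in the showcase and slide it shut

### The arm

A 7-joint arm with a two-finger parallel gripper is mounted at the origin on the work surface. World frame = base frame: x ahead of the robot, y to its left, z up, the work surface at z = 0. Lengths are in m, angles in rad, forces in N, time in s.
With the tool pointing down it reaches from about 0.425 to 0.925 m from the base axis. Payload 6.8 kg.
Tool frame: the origin (TCP) lies midway between the tips of the shut fingers; the grasp point (between the pads) lies 19 mm behind it; y points along the fingers, z is the direction in which the jaws open and shut, and the axes are right-handed (so a half turn about y gives the same grasp; the last joint's range is limited). The gripper opens to 85 mm and grips with 20 to 120 N. Pads are 22 mm wide; open, the fingers measure 114 mm over their backs; the gripper's body (76 mm by 85 mm) begins 54 mm behind the grasp point. The pads swing forward as they close: fully open they stand 13 mm farther back than shut.
Start: joints at [-1.232, 0.477, 0.022, 1.555, -0.011, 1.109, -0.083], TCP at [0.292, 0.609, 0.231] pointing down, gripper open.
Joint ranges: [-2.96, 2.96], [-0.34, 2.1], [-1.41, 1.46], [0.24, 2.44], [-1.37, 4.51], [0.17, 1.92], [-2.96, 2.96]. Speed limits (rad/s): [2.39, 2.39, 3.14, 3.14, 3.14, 3.14, 3.14].

### API

Orientations are given as a unit quaternion [w, x, y, z].
In Python, from station import bot gives the robot as it stands. The module is installed in compiled form; this text tells all that it offers.
- The arm moves only by the shell command python3 -m crank 'ROWS' [FORCE]. ROWS is JSON, a list of rows, each an object with "linear": the shift along the tool's x, y, z in m, a list of three; "dr": the turn, a rotation vector about the tool's x, y, z in degrees, a list of three; "hand": the gripper command: -1 is shut, 1 is fully open, values between are in proportion. A call has 1 to 10 rows; each row is the pose to reach, as a shift and turn from the pose commanded when the call began, along the tool's axes at that moment; what a row does not reach only later rows make up. A row lasts 1/12 s, in which the tool goes at most 41.7 mm and 7.16 degrees, less where a joint would pass 70% of its speed; a pose out of reach is approached as far as the arm can. A call with a gripper value outside its range is refused whole. The fingers move at their own pace and stop on an object; FORCE is the grip in N (left out, the last holds). Time passes only in rows, so rows that repeat a pose let the fingers close. It gives the time, the measured TCP pose, the force and the opening at its end, in the units of the state.
- bot.get_obs(): the state, without advancing time (a new reading comes with each control period).
- bot.read_camera(name): name is "side" or "top" or "wrist"; returns the picture (400x640x3 uint8, blue, green, red); there is no depth.
- bot.camera_params(name): a dict with "K" (3x3 intrinsics, pixels), "R" (3x3) and "t" (3): a world point X has camera coordinates R X + t; the wrist camera has in their place "hand_eye" (4x4, takes a point from camera to tool coordinates, whose origin is the TCP and whose axes are the tool frame's). Camera axes: x right, y down, z forward; pixel columns grow to the right and rows downward; lengths in m; the calibration is good to about 2 mm. A picture is of the moment at which its call begins: read the wrist's pose just before it. camera_params takes no time and is no camera call.
- bot.hand_in(): hands the job in, once; it reports no verdict.
Trained networks look in the newest picture that a camera, given by its name, has taken for a name from the list of things; names that differ only in an ending like _2 or _b are one class to them, and where a whole thing is asked for, a point or a joint stands for the part that bears it (a point fixed in the world has none). Each returns a list of dicts, best first, with "score" (0 to 1); they miss things now and then, are a little off and sometimes report something else, mostly with a low value. They report only what shows in the picture. A call takes as long as a camera call. They do not tell look-alikes from the thing itself.
- bot.search_frame(camera, target): "extent" ([left, top, right, bottom] in pixels, round what is visible of it).
- bot.cut_out(camera, target): "pixels" (400x640 bool, what is visible of it) and "extent" ([left, top, right, bottom] in pixels, round what is visible of it).
- bot.place_of(camera, target): "xy" ([column, row] in pixels: a listed point, or the origin of a listed thing).
The state is a dict: "t": time; "q": joint angles; "joint_vel": joint speeds; "joint_torque": joint torques, N m; "eef_pos": TCP position; "tool_rot": TCP orientation; "contact_force": force on the tool from outside, world axes, zero at the start; "torque": the same for the moment, N m; "gripper_width": opening from 0.0 (shut) to 1.0 (fully open).
Only numpy, scipy, OpenCV 4.12 (cv2) and the standard library are available. Lean on these libraries where they do the work, as an engineer would, in place of code of your own. Each camera call takes 0.05 s, during which the arm holds its last target. There are 200 camera calls.

### The job

A customer has handed the blue clay nightingale whistle back and the glass top door of the showcase stands ajar. Slide the door back out of the way, set the nightingale gently, not dropped, upright and lengthwise on the middle of its cork-topped stand inside, then slide the door along its track, without slamming it, until it is fully home against the end of the frame. Leave the other whistles and the things lying on the cart where they are.

Things in the scene. Friction and masses are not known exactly. Their poses are not given: they have to be found in the camera images.
- bird_center (a point): blue glazed clay bird whistle (nightingale), loose, about 170 g: 114 mm long, 48 wide, 60 high, on a flat foot 56 x 34 mm. This point is on the body's long axis, above the middle of the foot, 34 mm above its underside. x points to the yellow beak (tip 50 mm ahead), -x to the tail mouthpiece (end 65 mm behind), z up. The round belly is 48 mm across y at this point: grip it here, across y
- stand: the nightingale's display stand, fixed on the showcase floor under the sliding door: wood block 120 x 66 x 10 mm with a cork top. Origin at the middle of its underside, 12 mm above the cart top; top face 10 mm above the origin. x is its long axis: the bird belongs along it, beak either way. Until the door is slid back it covers some or all of the stand
- showcase: flat counter-top glass showcase, fixed: 250 mm deep (x), 450 long (y), 100 high to the top of its aluminium frame. Origin mid-underside, on the cart top; felt floor 12 mm up. A fixed pane covers the +y half, the sliding door the -y half, whose mouth is 218 mm wide in x between the tracks and runs from y = -213 (end frame) to -2 mm (middle bar). The door slides along y and closes towards -y
- door (a joint): how far the glass door is open, m: 0 shut against the buffer of the -y end frame, 0.205 fully open over the fixed pane. 0.7 kg, about 3 N friction, no spring or catch: it stays where left. 228 mm deep, 216 long; underside 92 and top 97 mm above the cart top, 10 mm above the head of the bird on its stand. Its leading edge is at showcase y = -0.210 + this value
- door_pull (a point): middle of the upright web of the brass pull on top of the door, 111 mm above the cart top. The web is 110 mm long in x, 10 thick in y, its top 124 mm above the cart top; a flange 100 mm above the cart top reaches 10 mm to either side of it. It stands 65 mm behind the door's leading edge. Axes as those of the showcase; push its web to -y to close, to +y to open
- bell: round brass push-button bell on a wooden base, loose, 86 mm in diameter, 61 mm high; origin at the middle of its underside
- pipe: smoked oak pipe lying on the cart, loose, 180 mm long along x, 29 mm thick; origin under its middle
- plug: birch plug blank lying on the cart, loose, 115 mm long along x, 26 mm square; origin under the square part's middle
- dividers: pair of iron dividers lying flat on the cart, loose, 175 mm long along x, 60 mm across the points, 11 mm high; origin under the middle
- rooster: terracotta bird whistle under the fixed pane, loose, of the nightingale's size; origin at the middle of its underside
- hen: white bird whistle under the fixed pane, loose, of the nightingale's size; origin at the middle of its underside
Things that resemble listed ones, but are neither listed nor needed, are in the scene too. Leave any turquoise look-alike of the part that bears bird_center alone.

How it is judged:
By the outcome, as a careful person would: the job done as asked, in the order asked, and still so for the second after the job is handed in, with the robot touching nothing.
It also fails if it takes over 67 s, if anything falls off the work surface, if the arm or the gripper's body presses on something with over 40 N, if the wrist force passes 120 N, or if a joint passes its speed limit or range.

## Working session

There is one attempt and no reset: what is moved stays moved. The work goes in short steps, Python scripts to look and compute and a shell command to move; the robot and the scene stay as the last step left them, time stands still between calls to the robot, and variables do not carry over. Pictures are saved under pics/ and viewed, about 8 in all and at most 12, crops included, and the job is handed in when it is done.

```bash
mkdir -p pics; cat > h.py <<'E'
import numpy as np, cv2
from scipy.spatial.transform import Rotation as Rn
from station import bot
def pose():
    o=bot.get_obs(); q=o["tool_rot"]; return np.array(o["eef_pos"]), Rn.from_quat([q[1],q[2],q[3],q[0]]).as_matrix()
def ray(cam,px,P=None):
    c=bot.camera_params(cam); K=np.array(c["K"]); d=np.linalg.inv(K)@[px[0],px[1],1]
    if cam=="wrist":
        p,R=P or pose(); T=np.array(c["hand_eye"]); return p+R@T[:3,3], R@T[:3,:3]@d
    R=np.array(c["R"]); return -R.T@np.array(c["t"]), R.T@d
def at(cam,px,z,P=None):
    o,d=ray(cam,px,P); return o+d*(z-o[2])/d[2]
def proj(cam,X,P=None):
    c=bot.camera_params(cam); K=np.array(c["K"])
    if cam=="wrist":
        p,R=P or pose(); T=np.array(c["hand_eye"]); v=T[:3,:3].T@(R.T@(np.array(X)-p)-T[:3,3])
    else: v=np.array(c["R"])@X+np.array(c["t"])
    v=K@v; return v[:2]/v[2]
E
python3 - <<'E'
from h import *
np.set_printoptions(precision=3,suppress=True)
print(bot.get_obs()); 
Z=dict(bird_center=.034,stand=.012,showcase=0,door_pull=.111,bell=0,pipe=0,plug=0,dividers=0,rooster=.012,hen=.012)
for c in ("top","side"):
    cv2.imwrite(f"pics/{c}0.png",bot.read_camera(c))
    for n,z in Z.items():
        for r in bot.place_of(c,n)[:3]: print(c,n,round(r["score"],2),np.array(r["xy"]),at(c,r["xy"],z))
E
```

```text
{'t': 0.0, 'q': array([-1.232,  0.478,  0.022,  1.556, -0.012,  1.109, -0.083]), 'joint_vel': array([ 0.001, -0.002, -0.   ,  0.   ,  0.001, -0.   ,  0.   ]), 'joint_torque': array([  0.   , -59.646,   1.608, -28.12 ,   0.012,   0.01 ,  -0.   ]), 'eef_pos': array([0.291, 0.608, 0.23 ]), 'tool_rot': array([-0.689,  0.69 , -0.157,  0.157]), 'contact_force': array([-0.159,  0.692,  0.464]), 'torque': array([-0.028, -0.042, -0.001]), 'gripper_width': 0.9999595561489201}
top bird_center 0.62 [435.3 247.4] [ 0.354 -0.353  0.034]
top bird_center 0.58 [411.6 205.1] [ 0.487 -0.288  0.034]
top bird_center 0.57 [489.9 258.6] [ 0.316 -0.517  0.034]
top door_pull 0.88 [307.3 166. ] [0.603 0.032 0.111]
top door_pull 0.58 [410.5 201.4] [ 0.487 -0.271  0.111]
top door_pull 0.31 [390.5 254.5] [ 0.333 -0.206  0.111]
top bell 0.83 [396.9 145.4] [ 0.69  -0.257  0.   ]
top pipe 0.94 [172.  240.3] [0.397 0.475 0.   ]
top plug 0.69 [390.6 256.1] [ 0.332 -0.22   0.   ]
top dividers 0.63 [171.8 173.4] [0.616 0.483 0.   ]
side bird_center 0.94 [371.8 256.7] [ 0.499 -0.295  0.034]
side bird_center 0.93 [370.1 351.4] [ 0.315 -0.522  0.034]
side bird_center 0.68 [339.9 293.4] [ 0.351 -0.356  0.034]
side stand 0.68 [329.9 202.2] [0.565 0.018 0.012]
side showcase 0.62 [320.7 186.3] [0.603 0.141 0.   ]
side door_pull 0.68 [337.9 174.9] [0.598 0.019 0.111]
side bell 0.84 [409.9 229.1] [ 0.705 -0.233  0.   ]
side plug 0.66 [305.2 274.9] [ 0.325 -0.226  0.   ]
side dividers 0.6 [319.8 186.7] [0.599 0.14  0.   ]
side dividers 0.28 [330.6 201. ] [0.581 0.038 0.   ]
```

```bash
ls
```

```text
h.py
pics
```

View pics/top0.png

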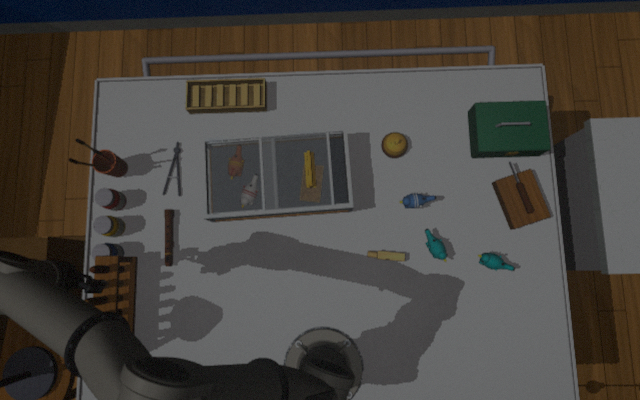

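View pics/side0.png

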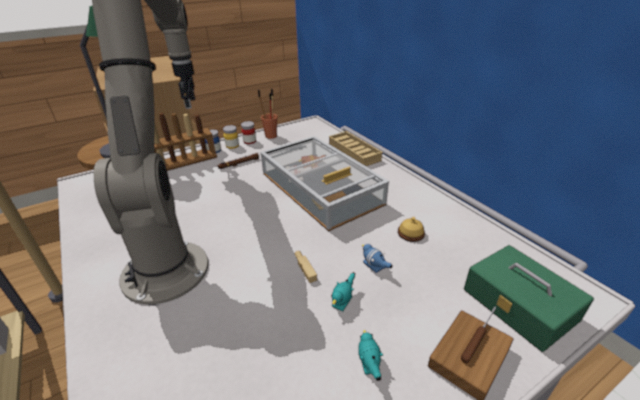

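Top view: blue nightingale at about (414,201), turquoise look-alikes at (436,246) and (493,261). The showcase spans about (206..352, 132..218), with the pull at (309,168) and the door ajar at its right end. I'll look closer.

```bash
python3 - <<'E'
from h import *
i=cv2.imread("pics/top0.png")[120:230,195:455]
i=cv2.convertScaleAbs(i,alpha=1.6,beta=10)
cv2.imwrite("pics/crop.png",cv2.resize(i,None,fx=3,fy=3,interpolation=cv2.INTER_CUBIC))
m=[r for r in bot.cut_out("top","bird_center")]
for r in m: print(r["score"],r["extent"])
E
```

```text
0.85 [426.3, 233.0, 447.8, 261.3]
0.81 [481.3, 251.9, 513.5, 269.0]
0.62 [164.9, 147.2, 180.0, 193.7]
0.61 [400.5, 194.6, 436.3, 212.3]
0.52 [202.9, 126.6, 353.0, 221.9]
```

View pics/crop.png

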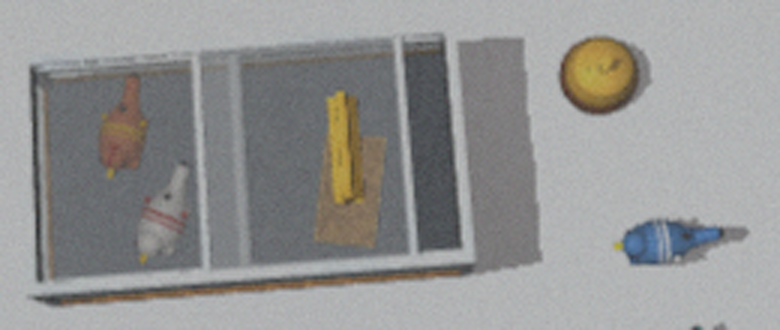

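```bash
python3 - <<'E'
from h import *
np.set_printoptions(precision=3,suppress=True)
c=lambda u,v:(u/3+195,v/3+120)
for n,u,v,z in [("TL",33,67,.1),("TR",443,36,.1),("BR",473,263,.1),("BL",35,296,.1),("leadN",414,252,.097),("leadF",395,40,.097),("pullF",340,93,.124),("pullN",348,203,.124),
 ("s1",330,132,.022),("s2",386,138,.022),("s3",372,247,.022),("s4",315,240,.022),("beak",615,245,.034),("tail",722,232,.04),("birdmid",660,243,.034)]:
  print(n,at("top",c(u,v),z))
p,R=pose(); print(p);print(R); print(bot.camera_params("wrist"))
E
```

```text
TL [0.689 0.343 0.1  ]
TR [ 0.709 -0.078  0.1  ]
BR [ 0.475 -0.101  0.1  ]
BL [0.452 0.337 0.1  ]
leadN [ 0.488 -0.043  0.097]
leadF [ 0.707 -0.029  0.097]
pullF [0.646 0.027 0.124]
pullN [0.534 0.021 0.124]
s1 [0.631 0.043 0.022]
s2 [ 0.622 -0.016  0.022]
s3 [0.505 0.001 0.022]
s4 [0.514 0.061 0.022]
beak [ 0.499 -0.252  0.034]
tail [ 0.509 -0.363  0.04 ]
birdmid [ 0.5   -0.299  0.034]
[0.292 0.609 0.231]
[[ 0.902 -0.     0.432]
 [-0.432  0.     0.902]
 [-0.    -1.     0.   ]]
{'K': array([[329.759,   0.   , 317.598],
       [  0.   , 329.759, 200.749],
       [  0.   ,   0.   ,   1.   ]]), 'hand_eye': array([[-0.001,  0.953,  0.302, -0.077],
       [-0.   , -0.302,  0.953, -0.143],
       [ 1.   ,  0.001,  0.   , -0.001],
       [ 0.   ,  0.   ,  0.   ,  1.   ]])}
```

```bash
python3 -m crank '[{"linear":[0.035,0,-0.026],"dr":[0,-3,0],"hand":1},{"linear":[0.08,0,-0.06],"dr":[0,-8,0],"hand":1},{"linear":[0.522,0,-0.399],"dr":[0,-28.6,0],"hand":1},{"linear":[0.522,0,-0.399],"dr":[0,-28.6,0],"hand":1},{"linear":[0.522,0,-0.399],"dr":[0,-28.6,0],"hand":1},{"linear":[0.522,0,-0.399],"dr":[0,-28.6,0],"hand":1},{"linear":[0.522,0,-0.399],"dr":[0,-28.6,0],"hand":1},{"linear":[0.522,0,-0.399],"dr":[0,-28.6,0],"hand":1},{"linear":[0.522,0,-0.399],"dr":[0,-28.6,0],"hand":1},{"linear":[0.522,0,-0.399],"dr":[0,-28.6,0],"hand":1}]'; cat > d.py <<'E'
# python3 d.py x y z jawdeg : shift and turn to the pose, in tool axes (tool down)
import sys
from h import *
p,R=pose(); x,y,z,a=map(float,sys.argv[1:])
a0=np.degrees(np.arctan2(R[1,2],R[0,2])); print("now",p.round(4),"jaw",a0.round(2),"tilt",(np.degrees(np.arccos(-R[2,1]))).round(2))
t=np.radians(a); Rt=np.array([[np.sin(t),0,np.cos(t)],[-np.cos(t),0,np.sin(t)],[0,-1,0]])
print("linear",(R.T@(np.array([x,y,z])-p)).round(4),"dr",np.degrees(Rn.from_matrix(R.T@Rt).as_rotvec()).round(2))
E
python3 d.py .59 .024 .23 93
```

```text
t: 1.98
eef_pos: [0.4818, 0.2358, 0.2317]
tool_rot: [0.707, -0.707, -0.019, 0.018]
contact_force: [0.1, 0.4, -0.3]
gripper_width: 1.002
now [0.4818 0.2358 0.2317] jaw 93.0 tilt 0.05
linear [ 0.0969  0.0016 -0.2171] dr [-0.03  0.    0.04]
```

```bash
python3 -m crank '[{"linear":[0.075,0,-0.217],"dr":[0,0,0],"hand":1},{"linear":[0.075,0,-0.217],"dr":[0,0,0],"hand":1},{"linear":[0.075,0,-0.217],"dr":[0,0,0],"hand":1},{"linear":[0.075,0,-0.217],"dr":[0,0,0],"hand":1},{"linear":[0.075,0,-0.217],"dr":[0,0,0],"hand":1},{"linear":[0.075,0,-0.217],"dr":[0,0,0],"hand":1},{"linear":[0.075,0,-0.217],"dr":[0,0,0],"hand":1}]'; python3 - <<'E'
from h import *
np.set_printoptions(precision=3,suppress=True)
P=pose(); print(P[0]); i=bot.read_camera("wrist"); cv2.imwrite("pics/w1.png",i)
for n,z in dict(stand=.012,door_pull=.111,showcase=0).items():
    for r in bot.place_of("wrist",n)[:2]: print(n,r["score"],r["xy"],at("wrist",r["xy"],z,P))
np.savez("w1.npz",p=P[0],R=P[1])
E
```

```text
t: 2.57
eef_pos: [0.5689, 0.0178, 0.2316]
tool_rot: [-0.706, 0.708, 0.016, -0.015]
contact_force: [0.6, -0.4, 0.2]
gripper_width: 1.001
[0.569 0.018 0.232]
door_pull 0.95 [324.9, 221.6] [0.594 0.024 0.111]
showcase 0.66 [412.7, 188.9] [0.591 0.129 0.   ]
```

View pics/w1.png

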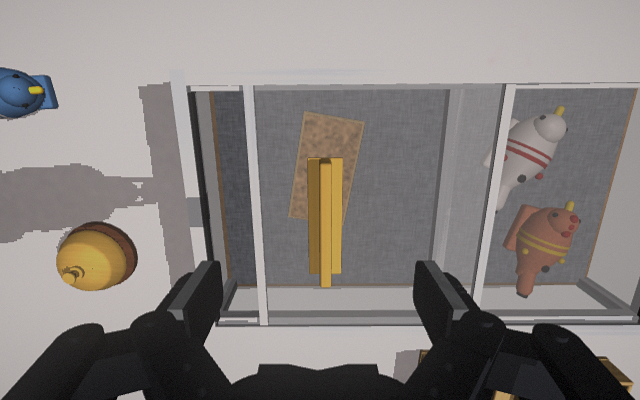

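Wrist view: the pull web runs (325,157)-(326,288). The door's leading edge is the white bar (249,86)-(264,324), and the cork stand's corners are at about (304,112), (364,122), (342,228?) and (289,217).

```bash
python3 - <<'E'
from h import *
np.set_printoptions(precision=4,suppress=True)
d=np.load("w1.npz"); P=(d["p"],d["R"])
for n,u,v,z in [("webN",325,158,.124),("webF",326,288,.124),("leadN",246,86,.097),("leadF",261,322,.097),("trailN",514,86,.097),("trailF",482,318,.097),("frameN-out",172,85,.1),("frameFout",215,325,.1),("midN",447,90,.1),("midF",433,285,.1),
 ("s1",304,111.5,.022),("s2",364,122,.022),("s3",342,228,.022),("s4",289,217,.022)]: print(n,at("wrist",(u,v),z,P))
E
```

```text
webN [0.5367 0.0208 0.124 ]
webF [0.6506 0.0274 0.124 ]
leadN [ 0.4867 -0.0442  0.097 ]
leadF [ 0.7096 -0.0341  0.097 ]
trailN [0.4774 0.1684 0.097 ]
trailF [0.6947 0.1855 0.097 ]
frameN-out [ 0.4886 -0.1017  0.1   ]
frameFout [ 0.7129 -0.0793  0.1   ]
midN [0.4828 0.1147 0.1   ]
midF [0.6579 0.13   0.1   ]
s1 [ 0.5077 -0.0006  0.022 ]
s2 [0.5155 0.0622 0.022 ]
s3 [0.6354 0.0472 0.022 ]
s4 [ 0.6246 -0.014   0.022 ]
```

```bash
python3 d.py .592 .024 .106 93.5; python3 d.py .582 .190 .106 93.5
```

```text
now [0.567  0.0266 0.2312] jaw 93.12 tilt 0.05
linear [ 0.0248  0.1252 -0.004 ] dr [-0.05 -0.38 -0.02]
now [0.567  0.0266 0.2312] jaw 93.12 tilt 0.05
linear [0.0239 0.1253 0.1623] dr [-0.05 -0.38 -0.02]
```

```bash
python3 -m crank '[{"linear":[0.025,0.03,-0.004],"dr":[0,0,0],"hand":-0.45},{"linear":[0.025,0.06,-0.004],"dr":[0,0,0],"hand":-0.45},{"linear":[0.025,0.06,-0.004],"dr":[0,0,0],"hand":-0.45},{"linear":[0.025,0.06,-0.004],"dr":[0,0,0],"hand":-0.45},{"linear":[0.025,0.085,-0.004],"dr":[0,0,0],"hand":-0.45},{"linear":[0.025,0.105,-0.004],"dr":[0,0,0],"hand":-0.45},{"linear":[0.025,0.115,-0.004],"dr":[0,0,0],"hand":-0.45},{"linear":[0.025,0.122,-0.004],"dr":[0,0,0],"hand":-0.45},{"linear":[0.025,0.125,-0.004],"dr":[0,0,0],"hand":-0.45},{"linear":[0.025,0.125,-0.004],"dr":[0,0,0],"hand":-0.45}]'; python3 - <<'E'
from h import *
P=pose(); print(P[0]); i=bot.read_camera("wrist"); cv2.imwrite("pics/w2.png",i)
E
```

```text
t: 3.6
eef_pos: [0.5929, 0.0225, 0.1069]
tool_rot: [0.707, -0.707, -0.019, 0.018]
contact_force: [-0.1, 0.8, -0.6]
gripper_width: 0.275
[0.59289366 0.02254365 0.10691458]
```

View pics/w2.png

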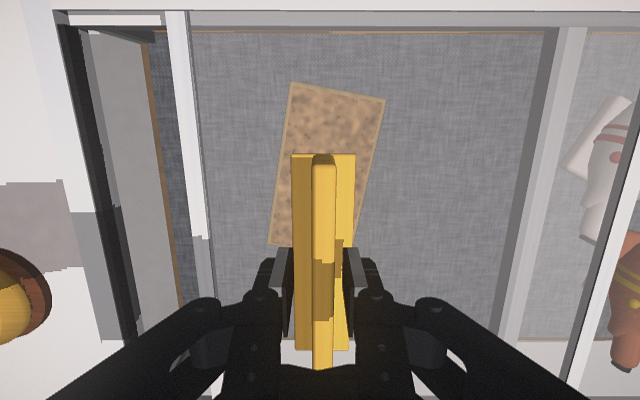

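Both fingers straddle the web: pull at (323,250), pads at x≈285 and 355. Now I'll push the door open.

```bash
python3 -m crank '[{"linear":[0,0,0.005],"dr":[0,0,0],"hand":-0.45},{"linear":[0,0,0.011],"dr":[0,0,0],"hand":-0.45},{"linear":[0,0,0.022],"dr":[0,0,0],"hand":-0.45},{"linear":[0,0,0.038],"dr":[0,0,0],"hand":-0.45},{"linear":[0,0,0.057],"dr":[0,0,0],"hand":-0.45},{"linear":[0,0,0.078],"dr":[0,0,0],"hand":-0.45},{"linear":[0,0,0.099],"dr":[0,0,0],"hand":-0.45},{"linear":[0,0,0.118],"dr":[0,0,0],"hand":-0.45},{"linear":[0,0,0.132],"dr":[0,0,0],"hand":-0.45},{"linear":[0,0,0.14],"dr":[0,0,0],"hand":-0.45}]';python3 -m crank '[{"linear":[0,0,0.006],"dr":[0,0,0],"hand":-0.45},{"linear":[0,0,0.012],"dr":[0,0,0],"hand":-0.45},{"linear":[0,0,0.018],"dr":[0,0,0],"hand":-0.45},{"linear":[0,0,0.022],"dr":[0,0,0],"hand":-0.45},{"linear":[0,0,0.022],"dr":[0,0,0],"hand":-0.45}]'; python3 - <<'E'
from h import *
P=pose(); print(P[0]); cv2.imwrite("pics/t3.png",cv2.resize(bot.read_camera("top")[110:240,180:380],None,fx=4,fy=4))
i=bot.read_camera("wrist"); cv2.imwrite("pics/w3.png",i)
E
```

```text
t: 4.48
eef_pos: [0.5854, 0.165, 0.1068]
tool_rot: [0.707, -0.706, -0.02, 0.019]
contact_force: [1.0, -2.3, 2.0]
gripper_width: 0.274
t: 4.9
eef_pos: [0.5839, 0.1849, 0.1062]
tool_rot: [0.707, -0.707, -0.019, 0.019]
contact_force: [-0.0, 0.2, 0.5]
gripper_width: 0.273
[0.58386786 0.18493022 0.10617598]
```

View pics/w3.png

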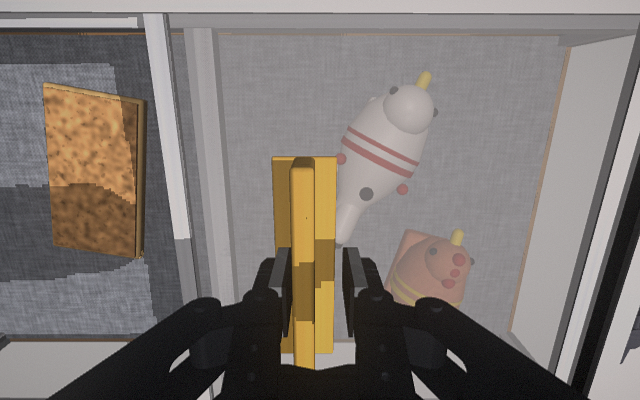

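```bash
python3 -m crank '[{"linear":[0,0,0.003],"dr":[0,0,0],"hand":-0.45},{"linear":[0,0,0.006],"dr":[0,0,0],"hand":-0.45},{"linear":[0,0,0.008],"dr":[0,0,0],"hand":-0.45},{"linear":[0,0,0.008],"dr":[0,0,0],"hand":-0.45}]'; python3 d.py .583 .186 .25 93.5; python3 d.py .45 -.30 .25 5
```

```text
t: 5.33
eef_pos: [0.5832, 0.1923, 0.106]
tool_rot: [-0.707, 0.707, 0.018, -0.019]
contact_force: [-0.5, -0.9, -2.1]
gripper_width: 0.271
now [0.5832 0.1923 0.106 ] jaw 93.02 tilt 0.06
linear [-0.0007 -0.144  -0.0063] dr [ 0.01 -0.48 -0.06]
now [0.5832 0.1923 0.106 ] jaw 93.02 tilt 0.06
linear [-0.1591 -0.1438 -0.4846] dr [ 5.000e-02  8.802e+01 -4.000e-02]
```

```bash
python3 -m crank '[{"linear":[0,0,-0.006],"dr":[0,0,0],"hand":-0.45},{"linear":[0,-0.03,-0.006],"dr":[0,0,0],"hand":-0.3},{"linear":[0,-0.07,-0.006],"dr":[0,0,0],"hand":0},{"linear":[-0.005,-0.11,-0.02],"dr":[0,0,0],"hand":1},{"linear":[-0.01,-0.125,-0.06],"dr":[0,0,0],"hand":1},{"linear":[-0.02,-0.125,-0.1],"dr":[0,0,0],"hand":1},{"linear":[-0.02,-0.125,-0.14],"dr":[0,0,0],"hand":1},{"linear":[-0.02,-0.125,-0.165],"dr":[0,0,0],"hand":1},{"linear":[-0.02,-0.125,-0.165],"dr":[0,0,0],"hand":1},{"linear":[-0.02,-0.125,-0.165],"dr":[0,0,0],"hand":1}]'; python3 - <<'E'
from h import *
np.set_printoptions(precision=4,suppress=True)
P=pose(); print(P[0]); i=bot.read_camera("wrist"); cv2.imwrite("pics/w4.png",i)
np.savez("w4.npz",p=P[0],R=P[1])
for n,z in dict(stand=.012,door_pull=.111).items():
    for r in bot.place_of("wrist",n)[:2]: print(n,r["score"],r["xy"],at("wrist",r["xy"],z,P))
for r in bot.cut_out("wrist","stand")[:1]:
    m=r["pixels"].astype(np.uint8); c=max(cv2.findContours(m,0,2)[0],key=cv2.contourArea).reshape(-1,2)
    w=np.array([at("wrist",q,.022,P)[:2] for q in c],np.float32); print(r["score"],r["extent"],cv2.minAreaRect(w))
E
```

```text
t: 6.17
eef_pos: [0.5725, 0.0242, 0.2317]
tool_rot: [0.707, -0.707, -0.017, 0.017]
contact_force: [-0.3, 0.8, 0.2]
gripper_width: 0.996
[0.5725 0.0242 0.2317]
stand 0.21 [98.1, 247.7] [ 0.6829 -0.2368  0.012 ]
door_pull 0.69 [506.6, 216.7] [0.5853 0.185  0.111 ]
0.59 [280.3, 106.1, 360.2, 221.4] ((0.5693421959877014, 0.023573013022542), (0.06761139631271362, 0.12075785547494888), 82.9503173828125)
```

View pics/w4.png

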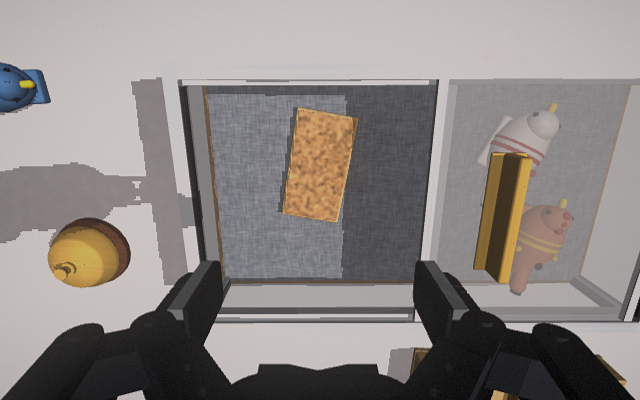

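The door is fully open with its edge at the middle bar, x≈437. The cork stand is in the clear at (320,165). Next is the bird.

```bash
python3 d.py .5 -.295 .22 5; python3 -m crank '[{"linear":[-0.01,0,-0.02],"dr":[0,4,0],"hand":1},{"linear":[-0.055,0.01,-0.322],"dr":[0,88,0],"hand":1},{"linear":[-0.055,0.01,-0.322],"dr":[0,88,0],"hand":1},{"linear":[-0.055,0.01,-0.322],"dr":[0,88,0],"hand":1},{"linear":[-0.055,0.01,-0.322],"dr":[0,88,0],"hand":1},{"linear":[-0.055,0.01,-0.322],"dr":[0,88,0],"hand":1},{"linear":[-0.055,0.01,-0.322],"dr":[0,88,0],"hand":1},{"linear":[-0.055,0.01,-0.322],"dr":[0,88,0],"hand":1},{"linear":[-0.055,0.01,-0.322],"dr":[0,88,0],"hand":1},{"linear":[-0.055,0.01,-0.322],"dr":[0,88,0],"hand":1}]'; python3 d.py .5 -.295 .22 5
```

```text
now [0.5724 0.0282 0.2312] jaw 93.17 tilt 0.05
linear [-0.0901  0.0109 -0.3187] dr [-4.000e-02  8.817e+01 -4.000e-02]
t: 7.2
eef_pos: [0.5331, -0.3027, 0.2213]
tool_rot: [-0.592, 0.594, -0.385, 0.386]
contact_force: [0.1, 0.8, -0.2]
gripper_width: 0.996
now [ 0.5331 -0.3027  0.2213] jaw 23.89 tilt 0.16
linear [-0.0204  0.0013 -0.0271] dr [ 0.06 18.89  0.15]
```

```bash
python3 -m crank '[{"linear":[-0.02,0,-0.027],"dr":[0,7,0],"hand":1},{"linear":[-0.02,0,-0.027],"dr":[0,13,0],"hand":1},{"linear":[-0.02,0,-0.027],"dr":[0,19,0],"hand":1},{"linear":[-0.02,0,-0.027],"dr":[0,19,0],"hand":1},{"linear":[-0.02,0,-0.027],"dr":[0,19,0],"hand":1}]'; python3 - <<'E'
from h import *
np.set_printoptions(precision=4,suppress=True)
P=pose(); print(P[0],bot.get_obs()["q"]); i=bot.read_camera("wrist"); cv2.imwrite("pics/w5.png",i)
for r in bot.place_of("wrist","bird_center")[:2]: print(r["score"],r["xy"],at("wrist",r["xy"],.034,P))
for r in bot.cut_out("wrist","bird_center")[:2]:
    m=r["pixels"].astype(np.uint8); c=max(cv2.findContours(m,0,2)[0],key=cv2.contourArea).reshape(-1,2)
    w=np.array([at("wrist",q,.034,P)[:2] for q in c],np.float32); print(r["score"],r["extent"],cv2.minAreaRect(w))
np.savez("w5.npz",p=P[0],R=P[1])
E
```

```text
t: 7.62
eef_pos: [0.5024, -0.29, 0.2211]
tool_rot: [0.525, -0.525, 0.474, -0.474]
contact_force: [-0.1, 0.0, 0.3]
gripper_width: 0.999
[ 0.5024 -0.29    0.2211] [-0.0985  0.3856  0.6678  1.833  -0.2774  1.0177  0.7835]
0.75 [312.4, 182.0] [ 0.498  -0.2986  0.034 ]
0.67 [175.1, 220.3] [ 0.356  -0.3557  0.034 ]
0.84 [292.2, 132.5, 341.4, 248.0] ((0.5036467909812927, -0.3092522621154785), (0.049199823290109634, 0.1197967454791069), 2.3411288261413574)
0.6 [126.6, 190.9, 228.0, 249.8] ((0.3571966290473938, -0.3570170998573303), (0.11938010901212692, 0.05157195031642914), 21.945016860961914)
```

View pics/w5.png

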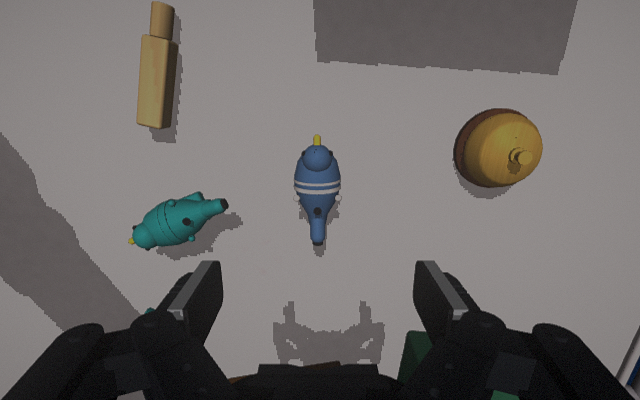

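```bash
python3 - <<'E'
from h import *
np.set_printoptions(precision=4,suppress=True)
d=np.load("w5.npz"); P=(d["p"],d["R"])
b=at("wrist",(317,135),.045,P); t=at("wrist",(318,245),.04,P); print(b,t,b-t, np.degrees(np.arctan2(*(b-t)[1::-1])))
l=at("wrist",(294,182),.034,P); r=at("wrist",(341,182),.034,P); print(l,r,(l+r)/2)
print("jaw",np.degrees(np.arctan2(P[1][1,2],P[1][0,2])))
E
python3 d.py .503 -.301 .015 5.7
```

```text
[ 0.4977 -0.2493  0.045 ] [ 0.5108 -0.366   0.04  ] [-0.0131  0.1166  0.005 ] 96.40348639801182
[ 0.4791 -0.3005  0.034 ] [ 0.5273 -0.2955  0.034 ] [ 0.5032 -0.298   0.034 ]
jaw 5.863174485139774
now [ 0.502  -0.2908  0.2212] jaw 5.75 tilt 0.0
linear [ 0.0103  0.2062 -0.    ] dr [-0.    0.05 -0.  ]
```

```bash
python3 -m crank '[{"linear":[0.009,0.02,0.001],"dr":[0,0,0],"hand":1},{"linear":[0.009,0.055,0.001],"dr":[0,0,0],"hand":1},{"linear":[0.009,0.09,0.001],"dr":[0,0,0],"hand":1},{"linear":[0.009,0.125,0.001],"dr":[0,0,0],"hand":1},{"linear":[0.009,0.155,0.001],"dr":[0,0,0],"hand":1},{"linear":[0.009,0.18,0.001],"dr":[0,0,0],"hand":1},{"linear":[0.009,0.195,0.001],"dr":[0,0,0],"hand":1},{"linear":[0.009,0.204,0.001],"dr":[0,0,0],"hand":1},{"linear":[0.009,0.208,0.001],"dr":[0,0,0],"hand":1},{"linear":[0.009,0.208,0.001],"dr":[0,0,0],"hand":1}]' 30; python3 -m crank '[{"linear":[0,0,0],"dr":[0,0,0],"hand":0.3},{"linear":[0,0,0],"dr":[0,0,0],"hand":0},{"linear":[0,0,0],"dr":[0,0,0],"hand":-0.5},{"linear":[0,0,0],"dr":[0,0,0],"hand":-1},{"linear":[0,0,0],"dr":[0,0,0],"hand":-1},{"linear":[0,0,0],"dr":[0,0,0],"hand":-1},{"linear":[0,0,0],"dr":[0,0,0],"hand":-1}]' 30; python3 d.py .5 -.3 .2 6
```

```text
t: 8.6
eef_pos: [0.5033, -0.3002, 0.013]
tool_rot: [-0.524, 0.524, -0.475, 0.475]
contact_force: [-0.2, 0.3, -0.2]
gripper_width: 0.998
t: 9.18
eef_pos: [0.5038, -0.3005, 0.0146]
tool_rot: [0.524, -0.523, 0.475, -0.476]
contact_force: [-1.2, 1.6, 6.2]
gripper_width: 0.545
now [ 0.5038 -0.3005  0.0146] jaw 5.54 tilt 0.09
linear [-0.0008 -0.1854 -0.0035] dr [-0.09 -0.46  0.03]
```

```bash
python3 -m crank '[{"linear":[0,-0.003,0],"dr":[0,0,0],"hand":-1},{"linear":[0,-0.01,0],"dr":[0,0,0],"hand":-1},{"linear":[0,-0.025,0],"dr":[0,0,0],"hand":-1},{"linear":[0,-0.05,0],"dr":[0,0,0],"hand":-1},{"linear":[0,-0.08,0],"dr":[0,0,0],"hand":-1},{"linear":[0,-0.11,0],"dr":[0,0,0],"hand":-1},{"linear":[0,-0.14,0],"dr":[0,0,0],"hand":-1},{"linear":[0,-0.165,0],"dr":[0,0,0],"hand":-1},{"linear":[0,-0.18,0],"dr":[0,0,0],"hand":-1},{"linear":[0,-0.185,0],"dr":[0,0,0],"hand":-1}]'; python3 d.py .5693 .0236 .2 82.95; python3 - <<'E'
from h import *
cv2.imwrite("pics/w6.png",bot.read_camera("wrist"))
E
```

```text
t: 10.02
eef_pos: [0.5043, -0.301, 0.2016]
tool_rot: [0.524, -0.523, 0.474, -0.477]
contact_force: [0.8, -0.3, -2.8]
gripper_width: 0.544
now [ 0.5043 -0.301   0.2016] jaw 5.53 tilt 0.28
linear [-0.3168  0.0014  0.0959] dr [ -0.14 -77.42   0.27]
```

View pics/w6.png

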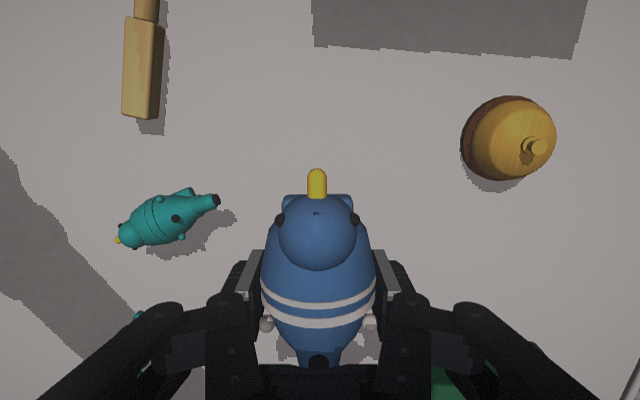

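The bird is held straight and centred, beak at (317,182). Carrying it over to the stand.

```bash
python3 -m crank '[{"linear":[-0.01,0,0.003],"dr":[0,-3,0],"hand":-1},{"linear":[-0.03,0,0.009],"dr":[0,-8,0],"hand":-1},{"linear":[-0.055,0,0.017],"dr":[0,-14,0],"hand":-1},{"linear":[-0.083,0,0.025],"dr":[0,-20.5,0],"hand":-1},{"linear":[-0.112,0,0.034],"dr":[0,-27,0],"hand":-1},{"linear":[-0.14,0,0.043],"dr":[0,-34,0],"hand":-1},{"linear":[-0.17,0,0.052],"dr":[0,-41,0],"hand":-1},{"linear":[-0.2,0,0.061],"dr":[0,-48,0],"hand":-1},{"linear":[-0.228,0,0.069],"dr":[0,-55,0],"hand":-1},{"linear":[-0.255,0,0.077],"dr":[0,-61.5,0],"hand":-1}]';  python3 d.py .5693 .0236 .2 82.95
```

```text
t: 10.9
eef_pos: [0.5543, -0.037, 0.1969]
tool_rot: [-0.693, 0.694, -0.139, 0.138]
contact_force: [0.9, 0.7, -1.3]
gripper_width: 0.544
now [ 0.5543 -0.037   0.1969] jaw 67.43 tilt 0.14
linear [-0.0094 -0.0031  0.0617] dr [  0.03 -15.52  -0.14]
```

```bash
python3 -m crank '[{"linear":[-0.003,-0.001,0.02],"dr":[0,-6,0],"hand":-1},{"linear":[-0.006,-0.003,0.04],"dr":[0,-11,0],"hand":-1},{"linear":[-0.008,-0.003,0.053],"dr":[0,-14,0],"hand":-1},{"linear":[-0.009,-0.003,0.06],"dr":[0,-15.5,0],"hand":-1},{"linear":[-0.009,-0.003,0.062],"dr":[0,-15.5,0],"hand":-1},{"linear":[-0.009,-0.003,0.062],"dr":[0,-15.5,0],"hand":-1},{"linear":[-0.009,-0.003,0.062],"dr":[0,-15.5,0],"hand":-1}]';  python3 d.py .5693 .0236 .045 82.95
```

```text
t: 11.48
eef_pos: [0.5706, 0.0203, 0.2007]
tool_rot: [-0.705, 0.706, -0.047, 0.047]
contact_force: [-1.0, -0.2, -1.6]
gripper_width: 0.546
now [0.5706 0.0203 0.2007] jaw 82.39 tilt 0.08
linear [-0.0016  0.1557  0.0032] dr [ 0.06 -0.56 -0.06]
```

```bash
python3 -m crank '[{"linear":[-0.0015,0.015,0.003],"dr":[0,-0.6,0],"hand":-1},{"linear":[-0.0015,0.04,0.003],"dr":[0,-0.6,0],"hand":-1},{"linear":[-0.0015,0.065,0.003],"dr":[0,-0.6,0],"hand":-1},{"linear":[-0.0015,0.09,0.003],"dr":[0,-0.6,0],"hand":-1},{"linear":[-0.0015,0.112,0.003],"dr":[0,-0.6,0],"hand":-1},{"linear":[-0.0015,0.13,0.003],"dr":[0,-0.6,0],"hand":-1},{"linear":[-0.0015,0.142,0.003],"dr":[0,-0.6,0],"hand":-1},{"linear":[-0.0015,0.152,0.003],"dr":[0,-0.6,0],"hand":-1},{"linear":[-0.0015,0.155,0.003],"dr":[0,-0.6,0],"hand":-1},{"linear":[-0.0015,0.155,0.003],"dr":[0,-0.6,0],"hand":-1}]';  python3 d.py .5693 .0236 .0366 82.95; python3 - <<'E'
from h import *
cv2.imwrite("pics/w7.png",bot.read_camera("wrist"))
E
```

```text
t: 12.32
eef_pos: [0.5699, 0.0244, 0.046]
tool_rot: [-0.706, 0.706, -0.043, 0.042]
contact_force: [0.4, -0.3, -1.6]
gripper_width: 0.546
now [0.5699 0.0244 0.046 ] jaw 83.09 tilt 0.04
linear [-0.0005  0.0094 -0.0008] dr [ 0.02  0.14 -0.03]
```

View pics/w7.png

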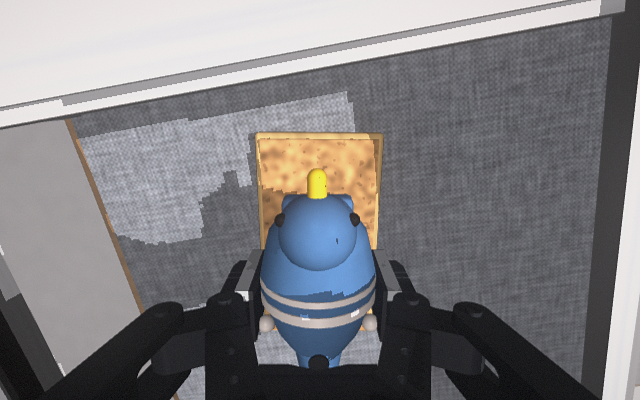

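Stand edges at x≈257 and 382, beak at 317: aligned and centred. I'll lower it gently.

```bash
python3 -m crank '[{"linear":[0,0.002,-0.0005],"dr":[0,0,0],"hand":-1},{"linear":[0,0.004,-0.0005],"dr":[0,0,0],"hand":-1},{"linear":[0,0.0055,-0.0005],"dr":[0,0,0],"hand":-1},{"linear":[0,0.0065,-0.0005],"dr":[0,0,0],"hand":-1},{"linear":[0,0.007,-0.0005],"dr":[0,0,0],"hand":-1},{"linear":[0,0.0075,-0.0005],"dr":[0,0,0],"hand":-1},{"linear":[0,0.008,-0.0005],"dr":[0,0,0],"hand":-1}]'
```

```text
t: 12.95
eef_pos: [0.5701, 0.0244, 0.0383]
tool_rot: [0.706, -0.706, 0.042, -0.042]
contact_force: [0.5, -0.7, -1.3]
gripper_width: 0.552
```

```bash
python3 -m crank '[{"linear":[0,0.0005,0],"dr":[0,0,0],"hand":-1},{"linear":[0,0.001,0],"dr":[0,0,0],"hand":-1},{"linear":[0,0.0015,0],"dr":[0,0,0],"hand":-1},{"linear":[0,0.0015,0],"dr":[0,0,0],"hand":-1}]'
```

```text
t: 13.28
eef_pos: [0.57, 0.0244, 0.0367]
tool_rot: [0.706, -0.706, 0.042, -0.042]
contact_force: [-0.5, 0.0, -1.8]
gripper_width: 0.546
```

```bash
python3 -m crank '[{"linear":[0,0.0003,0],"dr":[0,0,0],"hand":-1},{"linear":[0,0.0007,0],"dr":[0,0,0],"hand":-1},{"linear":[0,0.001,0],"dr":[0,0,0],"hand":-1},{"linear":[0,0.001,0],"dr":[0,0,0],"hand":-1}]'
```

```text
t: 13.62
eef_pos: [0.57, 0.0243, 0.0366]
tool_rot: [0.706, -0.706, 0.042, -0.042]
contact_force: [-4.0, -0.8, 6.6]
gripper_width: 0.548
```

Contact: the force went from -1.8 to +6.6 N. Releasing and retracting.

```bash
python3 -m crank '[{"linear":[0,0,0],"dr":[0,0,0],"hand":0.11},{"linear":[0,0,0],"dr":[0,0,0],"hand":0.15},{"linear":[0,0,0],"dr":[0,0,0],"hand":0.25},{"linear":[0,0,0],"dr":[0,0,0],"hand":0.5},{"linear":[0,0,0],"dr":[0,0,0],"hand":0.8},{"linear":[0,0,0],"dr":[0,0,0],"hand":0.8},{"linear":[0,0,0],"dr":[0,0,0],"hand":0.8}]'; python3 -m crank '[{"linear":[0,-0.005,0],"dr":[0,0,0],"hand":0.8},{"linear":[0,-0.02,0],"dr":[0,0,0],"hand":0.8},{"linear":[0,-0.045,0],"dr":[0,0,0],"hand":0.8},{"linear":[0,-0.075,0],"dr":[0,0,0],"hand":0.8},{"linear":[0,-0.11,0],"dr":[0,0,0],"hand":0.8},{"linear":[0,-0.145,0],"dr":[0,0,0],"hand":0.8},{"linear":[0,-0.175,0],"dr":[0,0,0],"hand":0.8},{"linear":[0,-0.195,0],"dr":[0,0,0],"hand":0.8},{"linear":[0,-0.195,0],"dr":[0,0,0],"hand":0.8}]';python3 - <<'E'
from h import *
np.set_printoptions(precision=4,suppress=True)
P=pose(); print(P[0]); i=bot.read_camera("wrist"); cv2.imwrite("pics/w8.png",i)
for n,z in dict(bird_center=.056,door_pull=.111).items():
    for r in bot.place_of("wrist",n)[:3]: print(n,r["score"],r["xy"],at("wrist",r["xy"],z,P))
E
python3 d.py .583 .186 .23 93.5
```

```text
t: 14.2
eef_pos: [0.57, 0.0244, 0.0357]
tool_rot: [-0.706, 0.706, -0.042, 0.042]
contact_force: [-1.0, 0.8, 0.2]
gripper_width: 0.899
t: 14.95
eef_pos: [0.5727, 0.0243, 0.2362]
tool_rot: [0.707, -0.705, 0.039, -0.046]
contact_force: [0.7, 0.5, 0.2]
gripper_width: 0.901
[0.5727 0.0243 0.2362]
bird_center 0.72 [318.7, 169.9] [0.5674 0.0256 0.056 ]
door_pull 0.87 [511.0, 182.2] [0.5848 0.1856 0.111 ]
now [0.5695 0.0244 0.2304] jaw 83.15 tilt 0.03
linear [-0.0059  0.0004  0.162 ] dr [ -0.   -10.35  -0.03]
```

View pics/w8.png

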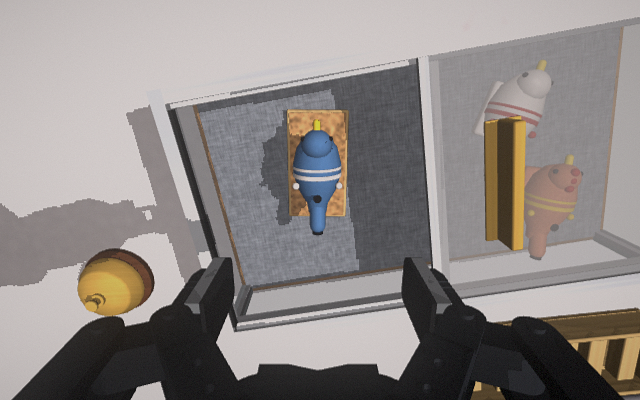

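Bird upright and centred on the stand at (317,165). Now over to the pull, straddling it again at y=0.186.

```bash
python3 -m crank '[{"linear":[-0.001,0,0.03],"dr":[0,-3,0],"hand":0},{"linear":[-0.003,0,0.065],"dr":[0,-6,0],"hand":-0.45},{"linear":[-0.005,0,0.1],"dr":[0,-9,0],"hand":-0.45},{"linear":[-0.006,0,0.135],"dr":[0,-10.3,0],"hand":-0.45},{"linear":[-0.006,0,0.155],"dr":[0,-10.3,0],"hand":-0.45},{"linear":[-0.006,0,0.162],"dr":[0,-10.3,0],"hand":-0.45},{"linear":[-0.006,0.01,0.162],"dr":[0,-10.3,0],"hand":-0.45},{"linear":[-0.006,0.035,0.162],"dr":[0,-10.3,0],"hand":-0.45},{"linear":[-0.006,0.06,0.162],"dr":[0,-10.3,0],"hand":-0.45},{"linear":[-0.006,0.06,0.162],"dr":[0,-10.3,0],"hand":-0.45}]'; python3 d.py .583 .186 .106 93.5
```

```text
t: 15.93
eef_pos: [0.5798, 0.182, 0.1648]
tool_rot: [-0.705, 0.709, 0.017, -0.024]
contact_force: [0.1, 0.8, -0.3]
gripper_width: 0.274
now [0.5798 0.182  0.1648] jaw 93.29 tilt 0.61
linear [0.004  0.0587 0.0041] dr [ 0.27 -0.21 -0.55]
```

```bash
python3 -m crank '[{"linear":[0,0,0],"dr":[0,0,0],"hand":-0.45},{"linear":[0,0,0],"dr":[0,0,0],"hand":-0.45},{"linear":[0,0,0],"dr":[0,0,0],"hand":-0.45},{"linear":[0,0.01,0],"dr":[0,0,0],"hand":-0.45},{"linear":[0,0.02,0],"dr":[0,0,0],"hand":-0.45},{"linear":[0,0.025,0],"dr":[0,0,0],"hand":-0.45},{"linear":[0,0.025,0],"dr":[0,0,0],"hand":-0.45}]'; python3 d.py .583 .186 .106 93.5
```

```text
t: 16.52
eef_pos: [0.5823, 0.1856, 0.144]
tool_rot: [-0.706, 0.707, 0.02, -0.022]
contact_force: [0.2, -0.1, 0.1]
gripper_width: 0.275
now [0.5823 0.1856 0.144 ] jaw 93.45 tilt 0.17
linear [0.0009 0.038  0.0004] dr [ 0.06 -0.05 -0.16]
```

```bash
python3 -m crank '[{"linear":[0,0.012,0],"dr":[0,0,0],"hand":-0.45},{"linear":[0,0.025,0],"dr":[0,0,0],"hand":-0.45},{"linear":[0,0.034,0],"dr":[0,0,0],"hand":-0.45},{"linear":[0,0.038,0],"dr":[0,0,0],"hand":-0.45},{"linear":[0,0.038,0],"dr":[0,0,0],"hand":-0.45},{"linear":[0,0.038,-0.005],"dr":[0,0,0],"hand":-0.45},{"linear":[0,0.038,-0.01],"dr":[0,0,0],"hand":-0.45},{"linear":[0,0.038,-0.02],"dr":[0,0,0],"hand":-0.45},{"linear":[0,0.038,-0.03],"dr":[0,0,0],"hand":-0.45},{"linear":[0,0.038,-0.035],"dr":[0,0,0],"hand":-0.45}]'; python3 d.py .596 -.026 .106 93.5
```

```text
t: 17.35
eef_pos: [0.5856, 0.1487, 0.1082]
tool_rot: [-0.707, 0.707, 0.021, -0.021]
contact_force: [-0.7, 1.8, -0.6]
gripper_width: 0.277
now [0.5856 0.1487 0.1082] jaw 93.34 tilt 0.03
linear [ 0.0002  0.0023 -0.175 ] dr [ 0.03 -0.16  0.  ]
```

```bash
python3 -m crank '[{"linear":[0,0.001,-0.008],"dr":[0,0,0],"hand":-0.45},{"linear":[0,0.001,-0.02],"dr":[0,0,0],"hand":-0.45},{"linear":[0,0.001,-0.037],"dr":[0,0,0],"hand":-0.45},{"linear":[0,0.001,-0.056],"dr":[0,0,0],"hand":-0.45},{"linear":[0,0.001,-0.075],"dr":[0,0,0],"hand":-0.45},{"linear":[0,0.001,-0.094],"dr":[0,0,0],"hand":-0.45},{"linear":[0,0.001,-0.112],"dr":[0,0,0],"hand":-0.45},{"linear":[0,0.001,-0.127],"dr":[0,0,0],"hand":-0.45},{"linear":[0,0.001,-0.138],"dr":[0,0,0],"hand":-0.45},{"linear":[0,0.001,-0.145],"dr":[0,0,0],"hand":-0.45}]'; python3 -m crank '[{"linear":[0,0,-0.003],"dr":[0,0,0],"hand":-0.45},{"linear":[0,0,-0.006],"dr":[0,0,0],"hand":-0.45},{"linear":[0,0,-0.009],"dr":[0,0,0],"hand":-0.45},{"linear":[0,0,-0.012],"dr":[0,0,0],"hand":-0.45},{"linear":[0,0,-0.015],"dr":[0,0,0],"hand":-0.45}]'; python3 d.py .596 -.026 .106 93.5
```

```text
t: 18.18
eef_pos: [0.5939, 0.0039, 0.1069]
tool_rot: [-0.707, 0.707, 0.02, -0.021]
contact_force: [-1.4, 2.9, 0.8]
gripper_width: 0.27
t: 18.6
eef_pos: [0.5949, -0.0081, 0.1067]
tool_rot: [0.707, -0.707, -0.022, 0.022]
contact_force: [-2.0, 3.2, 2.1]
gripper_width: 0.275
now [ 0.5949 -0.0081  0.1067] jaw 93.52 tilt 0.04
linear [-0.      0.0006 -0.0179] dr [-0.02  0.02 -0.03]
```

Friction is about 3 N, as expected. Now the last stretch in 2 mm steps.

```bash
python3 -m crank '[{"linear":[0,0,-0.002],"dr":[0,0,0],"hand":-0.45},{"linear":[0,0,-0.004],"dr":[0,0,0],"hand":-0.45},{"linear":[0,0,-0.006],"dr":[0,0,0],"hand":-0.45},{"linear":[0,0,-0.008],"dr":[0,0,0],"hand":-0.45},{"linear":[0,0,-0.01],"dr":[0,0,0],"hand":-0.45}]'
```

```text
t: 19.02
eef_pos: [0.5956, -0.0188, 0.1067]
tool_rot: [0.707, -0.707, -0.021, 0.021]
contact_force: [-2.8, 2.1, 0.3]
gripper_width: 0.274
```

```bash
python3 -m crank '[{"linear":[0,0,-0.001],"dr":[0,0,0],"hand":-0.45},{"linear":[0,0,-0.002],"dr":[0,0,0],"hand":-0.45},{"linear":[0,0,-0.003],"dr":[0,0,0],"hand":-0.45},{"linear":[0,0,-0.004],"dr":[0,0,0],"hand":-0.45}]'
```

```text
t: 19.35
eef_pos: [0.5958, -0.0227, 0.1067]
tool_rot: [0.707, -0.707, -0.021, 0.021]
contact_force: [-3.6, 2.1, 0.5]
gripper_width: 0.274
```

```bash
python3 -m crank '[{"linear":[0,0,-0.001],"dr":[0,0,0],"hand":-0.45},{"linear":[0,0,-0.002],"dr":[0,0,0],"hand":-0.45},{"linear":[0,0,-0.003],"dr":[0,0,0],"hand":-0.45}]'
```

```text
t: 19.6
eef_pos: [0.5959, -0.023, 0.1067]
tool_rot: [0.708, -0.706, -0.022, 0.022]
contact_force: [-2.6, 10.3, 0.8]
gripper_width: 0.278
```

```bash
python3 -m crank '[{"linear":[0,0,-0.001],"dr":[0,0,0],"hand":-0.45},{"linear":[0,0,-0.002],"dr":[0,0,0],"hand":-0.45},{"linear":[0,0,-0.002],"dr":[0,0,0],"hand":-0.45}]'
```

```text
t: 19.85
eef_pos: [0.5958, -0.023, 0.1066]
tool_rot: [0.709, -0.705, -0.022, 0.023]
contact_force: [-3.4, 11.6, 1.4]
gripper_width: 0.278
```

Home against the buffer: the motion stopped and the force rose to about 11 N. I'll centre the fingers, lift away and check.

```bash
python3 -m crank '[{"linear":[0,0,0.003],"dr":[0,0,0],"hand":-0.45},{"linear":[0,0,0.007],"dr":[0,0,0],"hand":-0.45},{"linear":[0,0,0.01],"dr":[0,0,0],"hand":-0.45},{"linear":[0,0,0.01],"dr":[0,0,0],"hand":-0.45},{"linear":[0,-0.01,0.01],"dr":[0,0,0],"hand":-0.45},{"linear":[0,-0.03,0.01],"dr":[0,0,0],"hand":-0.45},{"linear":[0,-0.065,0.01],"dr":[0,0,0],"hand":-0.45},{"linear":[0,-0.1,0.01],"dr":[0,0,0],"hand":-0.45},{"linear":[0,-0.125,0.01],"dr":[0,0,0],"hand":-0.45},{"linear":[0,-0.13,0.01],"dr":[0,0,0],"hand":-0.45}]'; python3 -m crank '[{"linear":[-0.03,0,0],"dr":[0,0,0],"hand":-0.45},{"linear":[-0.03,0,0],"dr":[0,0,0],"hand":-0.45},{"linear":[-0.03,0,0],"dr":[0,0,0],"hand":-0.45},{"linear":[-0.03,0,0],"dr":[0,0,0],"hand":-0.45}]';python3 - <<'E'
from h import *
np.set_printoptions(precision=4,suppress=True)
P=pose(); print(P[0]); i=bot.read_camera("wrist"); 
for n,z in dict(bird_center=.056,door_pull=.111,bell=0).items():
    for r in bot.place_of("wrist",n)[:2]: print(n,r["score"],r["xy"],at("wrist",r["xy"],z,P))
s=bot.read_camera("top")[100:275,150:450]
for n in ("bell","pipe","plug","dividers"):
    for r in bot.place_of("top",n)[:1]: print(n,r["score"],r["xy"])
s=cv2.resize(s,(600,350)); out=np.zeros((600,800,3),np.uint8)
out[:250,:400]=cv2.resize(i,(400,250)); out[:250,400:]=cv2.resize(bot.read_camera("side")[130:290,240:440],(400,250)); out[250:,:600]=s
cv2.imwrite("pics/fin.png",out)
E
```

```text
t: 20.68
eef_pos: [0.5986, -0.0188, 0.243]
tool_rot: [0.707, -0.707, -0.024, 0.017]
contact_force: [0.5, 0.1, 1.0]
gripper_width: 0.273
t: 21.02
eef_pos: [0.566, -0.0199, 0.2371]
tool_rot: [-0.707, 0.707, 0.021, -0.021]
contact_force: [-0.6, -0.4, 0.0]
gripper_width: 0.273
[ 0.566  -0.0199  0.2371]
door_pull 0.69 [320.7, 222.7] [ 0.594  -0.0165  0.111 ]
bell 0.83 [133.9, 249.1] [ 0.6876 -0.247   0.    ]
bell 0.6 [394.3, 146.0]
pipe 0.88 [172.7, 238.3]
plug 0.67 [391.6, 256.1]
dividers 0.6 [174.0, 173.3]
```

View pics/fin.png

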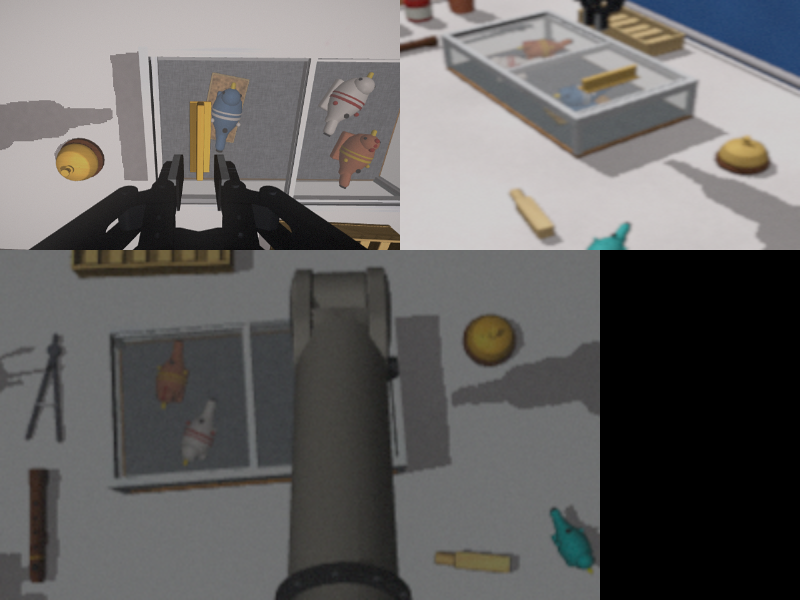

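Composite view: the door's trailing edge sits at the middle bar and its leading edge at the end frame. The bird is upright on the cork at (228,110), and the other things are where they were. Handing in.

```bash
python3 -c "
from station import bot
print(bot.get_obs()['joint_vel'].round(3)); print(bot.hand_in())"
```

```text
[-0.001 -0.003  0.001  0.001 -0.002 -0.001  0.001]
the job is handed in; nothing more can be done
None
```

The job is handed in at about 21 s of robot time. I slid the door fully open, set the nightingale on its stand, and slid the door shut. The steps were done in that order, and the gripper was clear of everything at hand-in.

- **Bird:** I lowered it until the force changed from −1.8 N to +6.6 N, then let go gently. A wrist view with the door still open put it about 3 mm from the middle of the stand, upright and lengthwise with the beak towards the robot. After closing, I saw it in the last picture through the glass, still upright on the cork. The network did not report it in that picture.
- **Door:** I pushed it home in 1–2 mm steps. It stopped moving and the push rose to about 11 N, so it is against the buffer. The last picture shows its edge at the end frame, and the pull had not moved after I lifted away. The door moved about 203 mm between its open and shut positions, against the 205 mm stated. That is within camera error, and I did not measure the remaining gap directly.
- **Other things:** The networks found the bell, pipe, plug and dividers within 1–3 pixels of their first positions. The rooster, the hen and the turquoise look-alike in view also looked unmoved. The second look-alike was outside the last picture.

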